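# Charge the caquelon from the two-stage cheese chute

### The job

Load every cheese chunk onto the steel chute so that all of them lie behind its red gate, and stand the caquelon on the table under the chute's lip. Press the green release button to its halfway stop, pause there for at least a second, then press it fully down and keep it down until the chunks have slid into the caquelon (put any that miss into the pot by hand). Let the button come up, stand the caquelon with all the cheese centred on the aluminium burner, and close it with the glass lid, centred; leave the pepper mill, bottle and cup where they are.

Things in the scene. Friction and masses are not known exactly. Their poses are not given: they have to be found in the camera images.
- dispenser: fixed cheese chute on a steel foot 8 mm thick, spanning x -55 to 55, y -50 to 150 mm; place and yaw vary. Origin on the table; +y points from the lip towards the button column, z up. Column radius 27 mm at (0, 122) mm, fixed top 170 mm above the table. The space below the lip is free
- chute: steel chute fixed to the dispenser, sloping 0.58 rad (33 deg) down to the dispenser's -y; slippery, chunks slide to the red gate. Origin on the floor at the gate, mid-width; x across, y up the slope, z square to the floor. Open on top, inside x -40 to 40, y 0 (gate) to 175 mm (back wall, 22 mm high); gate and 4 mm side walls 46 mm high. The floor runs on 22 mm below the gate to the lip. Two chunks fit abreast
- lip (a point): middle of the lower end of the chute floor, 88 mm above the table; chunks leave here towards the dispenser's -y and land mostly 30 to 80 mm beyond it. A caquelon whose centre stands 45 to 55 mm beyond the lip (to the dispenser's -y) catches them; its rim fits below the lip
- release_top (a point): centre of the top of the green cap (36 mm across), 192 mm above the table when up; pressed straight down. First stage: 6 mm, 1 to 3.5 N; then a firm halfway stop that holds until about 10 N; second stage: 6 mm more, 10 to 15 N. Springs back. The cap stands 12 mm above a black collar 44 mm across that sinks only in the second stage
- release_first (a joint): travel of the green cap in the first stage, m: 0 up, 0.006 at the halfway stop (and stays there during the second stage)
- release_second (a joint): travel of the second stage, m: 0 up and at the halfway stop, 0.006 fully down. It lifts the gate 7.5 times as far (45 mm when fully down; the chunks pass from about 4 mm); on release the gate comes down again
- caquelon: loose terracotta-coloured ceramic pot, open on top, 0.42 kg; origin at the centre of its underside, z up. Outer radius 52 mm at the foot, 66 mm at the rim, 68 mm high; wall 6 mm, floor 6 mm. A straight handle runs along its -x: 20 mm wide (y), 16 mm thick, from 63 to 137 mm from the pot's axis
- pot_handle (a point): grip point in the middle of the handle, 105 mm from the pot's axis along the pot's -x, 46 mm above its underside
- burner: fixed aluminium burner, a low round stand, radius 62 mm, flat top 40 mm above the table where the caquelon stands; origin at the centre of its underside, on the table; place varies
- lid: loose glass lid, a flat disc 140 mm across and 6 mm thick with a steel edge, 0.16 kg, black knob on top; origin at the centre of its underside, z up; it lies flat across the caquelon's rim
- lid_knob (a point): centre of the lid's knob, 19 mm above the lid's underside; the knob is 24 mm across and stands from 6 to 32 mm above the underside
- cheese_board: fixed brown wooden board, 110 x 300 x 6 mm, long side along its y, on which the chunks start; origin at the centre of its underside, on the table
- cheese1: loose chunk of hard cheese, yellow with one brown rind face (its +x face), 30 x 24 x 24 mm, 20 g, rigid; origin at its centre, x along the 30 mm side. Starts on the brown board. Three to five of the five are present; absent ones read None from start to end (a chunk held by the fingers also reads None)
- cheese2: loose chunk of hard cheese, yellow with one brown rind face (its +x face), 30 x 24 x 24 mm, 20 g, rigid; origin at its centre, x along the 30 mm side. Starts on the brown board. Three to five of the five are present; absent ones read None from start to end (a chunk held by the fingers also reads None)
- cheese3: loose chunk of hard cheese, yellow with one brown rind face (its +x face), 30 x 24 x 24 mm, 20 g, rigid; origin at its centre, x along the 30 mm side. Starts on the brown board. Three to five of the five are present; absent ones read None from start to end (a chunk held by the fingers also reads None)
- cheese4: loose chunk of hard cheese, yellow with one brown rind face (its +x face), 30 x 24 x 24 mm, 20 g, rigid; origin at its centre, x along the 30 mm side. Starts on the brown board. Three to five of the five are present; absent ones read None from start to end (a chunk held by the fingers also reads None)
- cheese5: loose chunk of hard cheese, yellow with one brown rind face (its +x face), 30 x 24 x 24 mm, 20 g, rigid; origin at its centre, x along the 30 mm side. Starts on the brown board. Three to five of the five are present; absent ones read None from start to end (a chunk held by the fingers also reads None)
- pepper_mill: bystander, dark wooden pepper mill, 140 mm high, 48 mm across; leave it alone
- kirsch: bystander, green glass bottle, 200 mm high, 60 mm across; leave it alone
- cup: bystander, blue mug, 70 mm high, 72 mm across; leave it alone
Not all that is in view belongs to the job. Of the things shaped like the caquelon, the terracotta one is meant. What is shaped like the lid but pink is not meant.

How it is judged:
On the way, in this order (a step that is already met when the one before it is completed fails the run):
1. every chunk lies on the chute behind the gate (x of cheese1 in the frame of chute between -0.042 and 0.042 m and y of cheese1 in the frame of chute between 0 and 0.176 m and z of cheese1 in the frame of chute between 0.006 and 0.06 m and x of cheese2 in the frame of chute between -0.042 and 0.042 m and y of cheese2 in the frame of chute between 0 and 0.176 m and z of cheese2 in the frame of chute between 0.006 and 0.06 m and x of cheese3 in the frame of chute between -0.042 and 0.042 m and y of cheese3 in the frame of chute between 0 and 0.176 m and z of cheese3 in the frame of chute between 0.006 and 0.06 m and x of cheese4 in the frame of chute between -0.042 and 0.042 m and y of cheese4 in the frame of chute between 0 and 0.176 m and z of cheese4 in the frame of chute between 0.006 and 0.06 m and x of cheese5 in the frame of chute between -0.042 and 0.042 m and y of cheese5 in the frame of chute between 0 and 0.176 m and z of cheese5 in the frame of chute between 0.006 and 0.06 m and linear speed of each of cheese1, cheese2, cheese3, cheese4, cheese5 below 0.03 m/s and contact force between the fingers and cheese1 below 0.1 N and contact force between the fingers and cheese2 below 0.1 N and contact force between the fingers and cheese3 below 0.1 N and contact force between the fingers and cheese4 below 0.1 N and contact force between the fingers and cheese5 below 0.1 N), for 0.4 s.
2. with the chunks still on the chute and the caquelon standing under the lip, the button is held at its halfway stop for 0.7 s (x of cheese1 in the frame of chute between -0.042 and 0.042 m and y of cheese1 in the frame of chute between 0 and 0.176 m and z of cheese1 in the frame of chute between 0.006 and 0.06 m and x of cheese2 in the frame of chute between -0.042 and 0.042 m and y of cheese2 in the frame of chute between 0 and 0.176 m and z of cheese2 in the frame of chute between 0.006 and 0.06 m and x of cheese3 in the frame of chute between -0.042 and 0.042 m and y of cheese3 in the frame of chute between 0 and 0.176 m and z of cheese3 in the frame of chute between 0.006 and 0.06 m and x of cheese4 in the frame of chute between -0.042 and 0.042 m and y of cheese4 in the frame of chute between 0 and 0.176 m and z of cheese4 in the frame of chute between 0.006 and 0.06 m and x of cheese5 in the frame of chute between -0.042 and 0.042 m and y of cheese5 in the frame of chute between 0 and 0.176 m and z of cheese5 in the frame of chute between 0.006 and 0.06 m and horizontal distance between caquelon and lip below 0.075 m and height (world z) of caquelon below 0.006 m and value of joint release_first above 0.0044 m and value of joint release_second below 0.0015 m), for 0.7 s.
3. the button is fully down (second stage more than 4.5 mm of 6) (value of joint release_second above 0.0045 m), for 0.1 s.
4. the caquelon stands on the burner with every chunk in it (horizontal distance between caquelon and burner below 0.02 m and z of caquelon in the frame of burner between 0.036 and 0.046 m and angle between caquelon's own z axis and vertical below 0.08 rad and horizontal distance between each of cheese1, cheese2, cheese3, cheese4, cheese5 and caquelon below 0.06 m and z of cheese1 in the frame of caquelon between 0.006 and 0.068 m and z of cheese2 in the frame of caquelon between 0.006 and 0.068 m and z of cheese3 in the frame of caquelon between 0.006 and 0.068 m and z of cheese4 in the frame of caquelon between 0.006 and 0.068 m and z of cheese5 in the frame of caquelon between 0.006 and 0.068 m and linear speed of caquelon below 0.03 m/s), for 0.3 s.
At the end, for the whole second after the job is handed in: The caquelon stands level on the burner, within 20 mm of its centre, with every chunk inside below the rim; the lid lies flat on its rim within 12 mm of centre; the button is up; all at rest (horizontal distance between caquelon and burner below 0.02 m and z of caquelon in the frame of burner between 0.036 and 0.046 m and angle between caquelon's own z axis and vertical below 0.08 rad and horizontal distance between each of cheese1, cheese2, cheese3, cheese4, cheese5 and caquelon below 0.06 m and z of cheese1 in the frame of caquelon between 0.006 and 0.068 m and z of cheese2 in the frame of caquelon between 0.006 and 0.068 m and z of cheese3 in the frame of caquelon between 0.006 and 0.068 m and z of cheese4 in the frame of caquelon between 0.006 and 0.068 m and z of cheese5 in the frame of caquelon between 0.006 and 0.068 m and horizontal distance between lid and caquelon below 0.012 m and z of lid in the frame of caquelon between 0.064 and 0.073 m and angle between lid's own z axis and vertical below 0.06 rad and value of joint release_first below 0.0015 m and value of joint release_second below 0.001 m and linear speed of each of caquelon, lid below 0.02 m/s); the robot touches nothing.
It fails at once if the pepper mill is pushed more than 20 mm or knocked over (distance of pepper_mill from where it was at the start of the episode above 0.02 m or angle between pepper_mill's own z axis and vertical above 0.5 rad).
It fails at once if the bottle is pushed more than 20 mm or knocked over (distance of kirsch from where it was at the start of the episode above 0.02 m or angle between kirsch's own z axis and vertical above 0.5 rad).
It fails at once if the cup is pushed more than 20 mm or knocked over (distance of cup from where it was at the start of the episode above 0.02 m or angle between cup's own z axis and vertical above 0.5 rad).
It fails at once if the caquelon is tipped more than 45 degrees (angle between caquelon's own z axis and vertical above 0.8 rad).
Of cheese1, cheese2, cheese3, cheese4, cheese5 only 3 to 5 are there at a start; the rules pass over those that are not, and their reading is None.
At some moment in a run one of cheese1, cheese2, cheese3, cheese4, cheese5, lid may be knocked a few centimetres aside while the robot is not near it.
It also fails if it takes over 210 s, if anything falls off the work surface, if the arm or the gripper's body presses on something with over 40 N, if the wrist force passes 120 N, or if a joint passes its speed limit or range.

### The arm

A 6-joint arm with a two-finger parallel gripper is mounted at the origin on the work surface. World frame = base frame: x ahead of the robot, y to its left, z up, the work surface at z = 0. Lengths are in m, angles in rad, forces in N, time in s.
With the tool pointing down it reaches from about 0.275 to 0.825 m from the base axis. Payload 4.9 kg.
Tool frame: the origin (TCP) lies midway between the tips of the shut fingers; the grasp point (between the pads) lies 19 mm behind it (bot.grip_depth is the distance from the TCP to the grasp point, in m); y points along the fingers, x is the direction in which the jaws open and shut, and the axes are right-handed (so a half turn about y gives the same grasp; the last joint's range is limited). The gripper opens to 85 mm and grips with 20 to 120 N. Pads are 22 mm wide; open, the fingers measure 114 mm over their backs; the gripper's body (76 mm by 85 mm) begins 54 mm behind the grasp point. The pads swing forward as they close: fully open they stand 13 mm farther back than shut.
Start: joints at [-0.134, 0.326, -0.193, 1.052, 0, 1.437], TCP at [0.55, 0, 0.231] pointing down, gripper open.
Joint ranges: [-2.65, 2.65], [-0.97, 1.79], [-1.3, 1.35], [-1.93, 2.1], [-1.47, 1.37], [-3.14, 3.14]. Speed limits (rad/s): [2.57, 2.57, 3.14, 3.14, 3.14, 3.14].

### API

Orientations are given as a unit quaternion [w, x, y, z].
In Python, from cell import bot gives the robot as it stands. Calls block until the motion is done:
- bot.move_pose(position, orientation): joint-space move of the TCP to a pose.
- bot.move_linear(position, speed=0.15, rotation=None, until_force=None): straight line of the TCP; rotation=None keeps the orientation; speed is the mean speed in m/s. With until_force (N) it stops when the force on the tool has changed by that much, and returns True; else False.
- bot.goto_joints(angles): joint-space move.
- bot.set_gripper(opening, grasp_force=None): opening from 0.0 (shut) to 1.0 (fully open); grasp_force is the grip in N (None keeps the last); returns when the fingers have stopped.
- bot.wait(seconds).
- bot.solve_ik(position, orientation): joint angles nearest the present ones, or None.
- bot.camera(name): name is "scene" or "side" or "wrist"; returns the picture (420x560x3 uint8, red, green, blue); there is no depth.
- bot.calibration(name): a dict with "mtx" (3x3 intrinsics, pixels), "extrinsics" (4x4, takes a point from world to camera coordinates); the wrist camera has in their place "hand_eye" (4x4, takes a point from camera to tool coordinates, whose origin is the TCP and whose axes are the tool frame's). Camera axes: x right, y down, z forward; pixel columns grow to the right and rows downward; lengths in m; the calibration is good to about 2 mm. A picture is of the moment at which its call begins: read the wrist's pose just before it. calibration takes no time and is no camera call.
A pose or a line that the arm cannot do raises bot.PlanningError and nothing moves.
- bot.close_job(): hands the job in, once; it reports no verdict.
Trained networks look in the newest picture that a camera, given by its name, has taken for a name from the list of things; names that differ only in an ending like _2 or _b are one class to them, and where a whole thing is asked for, a point or a joint stands for the part that bears it (a point fixed in the world has none). Each returns a list of dicts, best first, with "confidence" (0 to 1); they miss things now and then, are a little off and sometimes report something else, mostly with a low value. They report only what shows in the picture. A call takes as long as a camera call. They do not tell look-alikes from the thing itself.
- bot.search_frame(camera, thing): "bbox" ([left, top, width, height] in pixels, round what is visible of it).
Readings, each from a call of its own:
- bot.read_clock(): time.
- bot.read_joint_positions(): joint angles.
- bot.read_joint_vel(): joint speeds.
- bot.read_joint_efforts(): joint torques, N m.
- bot.read_position(): TCP position.
- bot.read_tool_rot(): TCP orientation.
- bot.read_ft_force(): force on the tool from outside, world axes, zero at the start.
- bot.read_moment(): the same for the moment, N m.
- bot.read_gripper_width(): opening from 0.0 (shut) to 1.0 (fully open).
Only numpy, scipy, OpenCV 4.12 (cv2) and the standard library are available. Lean on these libraries where they do the work, as an engineer would, in place of code of your own. Each camera call takes 0.05 s, during which the arm holds its last target. There are 200 camera calls.

## Working session

There is one attempt and no reset: what is moved stays moved. The work goes in short steps, each a Python script; the robot and the scene stay as the last script left them, time stands still between calls to the robot, and variables do not carry over. Pictures are saved under pics/ and viewed, about 12 in all and at most 16, crops included, and the job is handed in when it is done.

```bash
ls; mkdir -p pics; python3 - <<'E'
from cell import bot
import cv2, numpy as np
np.set_printoptions(precision=4,suppress=True)
for c in ("scene","side"):
    im=bot.camera(c); cv2.imwrite(f"pics/{c}0.png",im[:,:,::-1])
    k=bot.calibration(c); print(c,k["mtx"].tolist(),k["extrinsics"])
    for t in ["dispenser","caquelon","burner","lid","cheese_board","cheese1","pepper_mill","kirsch","cup","release_top"]:
        try: print(t,[(d["bbox"],round(d["confidence"],2)) for d in bot.search_frame(c,t)])
        except Exception as e: print(t,e)
print(bot.calibration("wrist"), bot.read_tool_rot(), bot.read_clock())
E
```

```text
pics
scene [[431.9149448955281, 0.0, 281.2284663499519], [0.0, 431.9149448955281, 204.87801837845447], [0.0, 0.0, 1.0]] [[ 0.185   0.9827  0.0097 -0.04  ]
 [ 0.8268 -0.1503 -0.542  -0.3309]
 [-0.5311  0.1083 -0.8403  1.8568]
 [ 0.      0.      0.      1.    ]]
dispenser [([307.8, 202.0, 80.4, 64.0], 0.93), ([405.5, 238.1, 26.6, 25.4], 0.4), ([180.6, 214.6, 38.2, 31.5], 0.29)]
caquelon [([335.7, 131.3, 35.9, 40.9], 0.91), ([260.3, 212.7, 35.9, 53.0], 0.89), ([186.1, 152.7, 53.8, 41.4], 0.81)]
burner [([196.3, 249.7, 41.1, 36.9], 0.85)]
lid [([130.4, 231.3, 39.7, 35.9], 0.9), ([182.2, 214.1, 36.4, 31.7], 0.59)]
cheese_board [([315.3, 185.0, 85.0, 32.3], 0.71)]
cheese1 [([354.1, 190.6, 4.9, 12.5], 0.45), ([371.4, 195.8, 11.3, 12.7], 0.4), ([319.3, 196.9, 9.7, 7.7], 0.4)]
pepper_mill [([268.4, 270.6, 14.5, 27.9], 0.91)]
kirsch [([319.7, 269.1, 26.5, 34.3], 0.76)]
cup [([402.7, 237.1, 29.0, 24.5], 0.84)]
release_top [([181.2, 210.4, 37.6, 36.8], 0.74), ([375.4, 217.7, 10.8, 7.9], 0.52), ([374.3, 216.1, 13.4, 13.7], 0.35)]
side [[498.39126245735383, 0.0, 281.11838374399616], [0.0, 498.3912
[... 555 characters left out ...]
 0.56)]
cheese1 [([231.5, 310.2, 14.0, 9.9], 0.59), ([206.0, 336.5, 7.3, 15.3], 0.59), ([207.7, 312.3, 10.7, 18.3], 0.53)]
pepper_mill [([222.8, 174.6, 12.1, 35.3], 0.92)]
kirsch [([169.1, 176.8, 20.5, 60.3], 0.93), ([165.9, 234.7, 13.8, 11.4], 0.36)]
cup [([110.3, 282.8, 30.1, 40.0], 0.92)]
release_top [([170.6, 177.7, 20.2, 57.2], 0.65)]
{'mtx': array([[374.8337,   0.    , 274.8186],
       [  0.    , 374.8337, 208.6002],
       [  0.    ,   0.    ,   1.    ]]), 'hand_eye': array([[ 1.    , -0.0008,  0.0005,  0.0003],
       [-0.0007, -0.3057,  0.9521, -0.1428],
       [-0.0006, -0.9521, -0.3057,  0.078 ],
       [ 0.    ,  0.    ,  0.    ,  1.    ]])} [-0.7071  0.7071 -0.      0.    ] 1.1
```

```bash
python3 - <<'E'
import cv2
a=cv2.imread("pics/scene0.png")[115:315,110:450]; cv2.imwrite("pics/s1.png",cv2.resize(a,None,fx=2.35,fy=2.35,interpolation=cv2.INTER_CUBIC))
a=cv2.imread("pics/side0.png")[140:400,90:410]; cv2.imwrite("pics/s2.png",cv2.resize(a,None,fx=2.3,fy=2.3,interpolation=cv2.INTER_CUBIC))
E
```

```text
(no output)
```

View pics/s1.png

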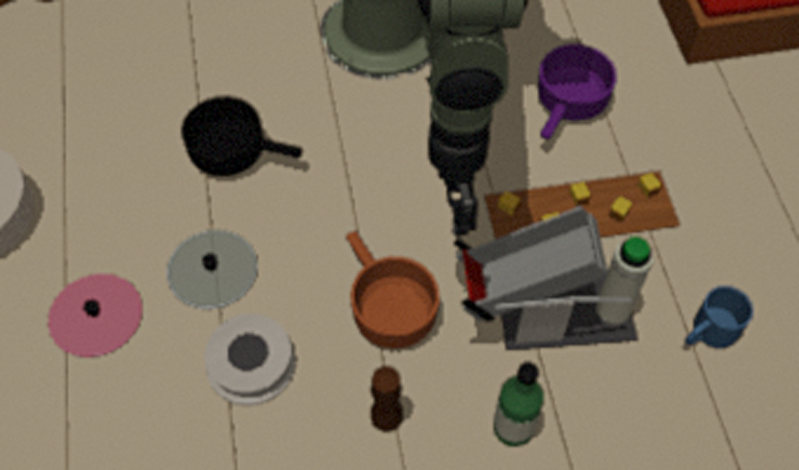

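View pics/s2.png

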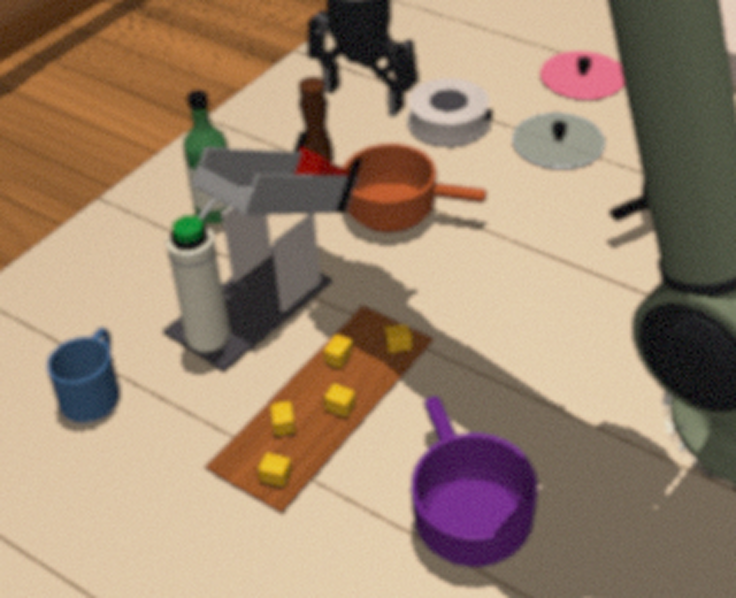

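```bash
cat > h.py <<'E'
from cell import bot
import cv2, numpy as np
from scipy.spatial.transform import Rotation as Ro
np.set_printoptions(precision=4,suppress=True)
def q(yaw,tilt=None):
    r=Ro.from_euler('z',yaw)*Ro.from_euler('x',-np.pi/2)
    if tilt is not None: r=tilt*r
    x=r.as_quat(); return [x[3],x[0],x[1],x[2]]
def R(): 
    w=bot.read_tool_rot(); return Ro.from_quat([w[1],w[2],w[3],w[0]]).as_matrix()
def cam(c,pose=None):
    """K, camera->world R, origin; for the wrist pose=(R,p)"""
    k=bot.calibration(c); K=np.array(k["mtx"])
    if c=="wrist":
        T=np.eye(4); T[:3,:3]=pose[0]; T[:3,3]=pose[1]; T=T@np.array(k["hand_eye"])
    else: T=np.linalg.inv(np.array(k["extrinsics"]))
    return K,T[:3,:3],T[:3,3]
def onz(C,uv,z):
    K,r,o=C; d=r@np.linalg.solve(K,[uv[0],uv[1],1]); return o+d*(z-o[2])/d[2]
def proj(C,P):
    K,r,o=C; c=(np.atleast_2d(P)-o)@r; p=c@K.T; return p[:,:2]/p[:,2:]
def tri(l):
    A=np.zeros((3,3));b=np.zeros(3)
    for C,uv in l:
        d=C[1]@np.linalg.solve(C[0],[uv[0],uv[1],1]);d/=np.linalg.norm(d);M=np.eye(3)-np.outer(d,d);A+=M;b+=M@C[2]
    return np.linalg.solve(A,b)
def shot(name):
    C=cam("wrist",(R(),np.array(bot.read_position()))); im=bot.camera("wrist"); cv2.imwrite(f"pics/{name}.png",im[:,:,::-1]); return C,im
E
python3 - <<'E'
from h import *
S,D=cam("scene"),cam("side")
s=lambda u,v:(S,(110+u/2.35,115+v/2.35)); d=lambda u,v:(D,(90+u/2.3,140+v/2.3))
print("cap",tri([s(634,243),d(187,229)]))
print("knobG",tri([s(209,261),d(560,128)]),"burner",tri([s(248,352),d(450,100)]))
for n,p,z in [("lid",s(212,269),.003),("pot",s(397,295),.068),("handle",s(355,245),.046),("burner",s(248,352),.04),("mill",s(386,415),0.01),("kirsch",s(515,428),.01),("cup",s(722,330),.01),
 ("foot",s(510,347),.008),("foot2",s(636,337),.008),
 ("board",s(486,196),.006),("board",s(660,172),.006),("board",s(679,224),.006)]: print(n,onz(*p,z))
for p in [(508,203),(552,217),(580,191),(621,207),(650,183)]: print("cheese",onz(*s(*p),.02))
for p in [(400,338),(338,350),(340,400),(283,418),(275,469)]: print("cheeseside",onz(*d(*p),.02))
print("gate", tri([s(475,275),d(315,162)]), "lipL/R", tri([s(465,244),d(358,162)]), )
E
```

```text
cap [0.6217 0.2475 0.1872]
knobG [ 0.4425 -0.3481  0.0221] burner [ 0.6124 -0.3051  0.0369]
lid [ 0.4482 -0.3451  0.003 ]
pot [ 0.5789 -0.077   0.068 ]
handle [ 0.4708 -0.1222  0.046 ]
burner [ 0.6169 -0.3022  0.04  ]
mill [ 0.7355 -0.1216  0.01  ]
kirsch [0.7876 0.0545 0.01  ]
cup [0.6946 0.3977 0.01  ]
foot [0.6634 0.0782 0.008 ]
foot2 [0.6815 0.2676 0.008 ]
board [0.3933 0.1053 0.006 ]
board [0.3983 0.4005 0.006 ]
board [0.5013 0.3979 0.006 ]
cheese [0.4217 0.1338 0.02  ]
cheese [0.4602 0.1964 0.02  ]
cheese [0.42   0.2543 0.02  ]
cheese [0.4616 0.3105 0.02  ]
cheese [0.4252 0.3711 0.02  ]
cheeseside [0.4127 0.1341 0.02  ]
cheeseside [0.4658 0.1896 0.02  ]
cheeseside [0.4185 0.2515 0.02  ]
cheeseside [0.4585 0.3068 0.02  ]
cheeseside [0.4227 0.3671 0.02  ]
gate [0.6077 0.0288 0.1434] lipL/R [0.5559 0.0186 0.1542]
```

```bash
python3 - <<'E'
from h import *
for yaw in (np.pi/2,-np.pi/2):
  print(yaw,bot.solve_ik([0.45,0.25,0.3],q(yaw)))
yaw=-np.pi/2
bot.move_pose([0.42,0.25,0.27],q(yaw)); C,im=shot("w1")
np.save("w1.npy",np.hstack([C[1],C[2][:,None]]))
for t in ("cheese1",): print([(np.round(d["bbox"]),round(d["confidence"],2)) for d in bot.search_frame("wrist",t)])
bot.move_pose([0.6,0.1,0.36],q(yaw)); C,im=shot("w2")
np.save("w2.npy",np.hstack([C[1],C[2][:,None]]))
print(bot.read_clock(),bot.read_position())
a=cv2.imread("pics/w1.png");b=cv2.imread("pics/w2.png"); cv2.imwrite("pics/w12.png",cv2.resize(np.vstack([a,b]),None,fx=.714,fy=.714))
E
```

```text
1.5707963267948966 [ 0.3636  0.2232 -0.1558  1.1919  0.      0.3636]
-1.5707963267948966 [ 0.3636  0.2232 -0.1558  1.1919  0.     -2.778 ]
[(array([369., 148.,  36.,  33.]), 0.95), (array([263., 146.,  25.,  32.]), 0.94), (array([148., 140.,  37.,  38.]), 0.83), (array([320., 104.,  34.,  31.]), 0.66), (array([205., 107.,  34.,  34.]), 0.57)]
5.7167 [0.599  0.1011 0.3595]
```

View pics/w12.png

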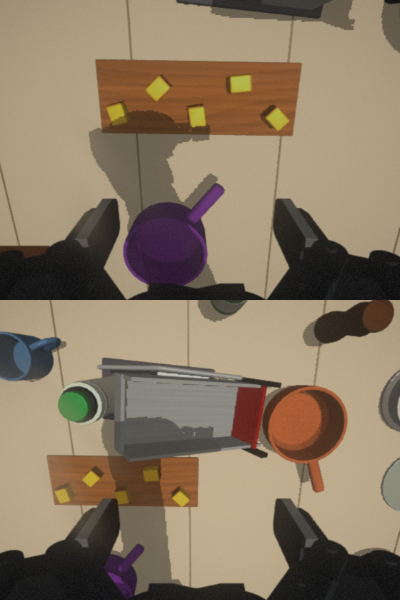

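```bash
python3 - <<'E'
import cv2
a=cv2.imread("pics/w2.png")[70:270,60:500]; cv2.imwrite("pics/w2c.png",cv2.resize(a,None,fx=1.8,fy=1.8,interpolation=cv2.INTER_CUBIC))
E
cat > cheese.py <<'E'
from h import *
from scipy.optimize import minimize
def hullmask(C,P,shape):
    m=np.zeros(shape,np.uint8); p=(proj(C,P)*16).astype(np.int32)
    cv2.fillConvexPoly(m,cv2.convexHull(p[:,None]),255,lineType=cv2.LINE_AA,shift=4); return m/255.
def cheeses(C,im,z0=0.018,zone=None):
    """yellow blobs in an RGB wrist picture -> [x,y,yaw of the 30 mm side, iou]"""
    hsv=cv2.cvtColor(im,cv2.COLOR_RGB2HSV); m=cv2.inRange(hsv,(22,110,50),(40,255,255))
    n,lab,st,ce=cv2.connectedComponentsWithStats(m); out=[]
    for i in range(1,n):
        if st[i,4]<60: continue
        M=(lab==i).astype(float); p=onz(C,ce[i],z0+.006)
        if zone and not zone(p): continue
        best=None
        def f(v):
            s=np.array([[a,b,c] for a in(-.015,.015) for b in(-.012,.012) for c in(-.012,.012)])
            P=Ro.from_euler('z',v[2]).apply(s)+[v[0],v[1],z0]; h=hullmask(C,P,M.shape)
            return -np.minimum(h,M).sum()/np.maximum(h,M).sum()
        for y in np.arange(0,np.pi,np.pi/6):
            r=minimize(f,[p[0],p[1],y],method="Nelder-Mead",options=dict(initial_simplex=[[p[0],p[1],y],[p[0]+.006,p[1],y],[p[0],p[1]+.006,y],[p[0],p[1],y+.3]],maxiter=80))
            if best is None or r.fun<best.fun: best=r
        out.append([*best.x[:2],(best.x[2]+np.pi/2)%np.pi-np.pi/2,-best.fun])
    return out
E
python3 - <<'E'
from cheese import *
A=np.load("w1.npy"); C=(np.array(bot.calibration("wrist")["mtx"]),A[:,:3],A[:,3])
for c in cheeses(C,cv2.imread("pics/w1.png")[:,:,::-1]): print(np.array(c))
A=np.load("w2.npy"); C=(C[0],A[:,:3],A[:,3])
im=cv2.imread("pics/w2.png");hsv=cv2.cvtColor(im,cv2.COLOR_BGR2HSV)
m=cv2.inRange(hsv,(50,120,50),(80,255,255)); n,l,st,ce=cv2.connectedComponentsWithStats(m); i=1+st[1:,4].argmax(); print("cap",onz(C,ce[i],.192),st[i])
E
```

```text
[0.471  0.1887 1.4853 0.709 ]
[ 0.4628  0.305  -0.8112  0.7024]
[ 0.4312  0.3646 -1.0332  0.4743]
[0.4201 0.2489 0.1226 0.688 ]
[0.4211 0.132  0.8918 0.6125]
cap [0.6353 0.2373 0.192 ] [ 89 128  34  35 535]
```

View pics/w2c.png

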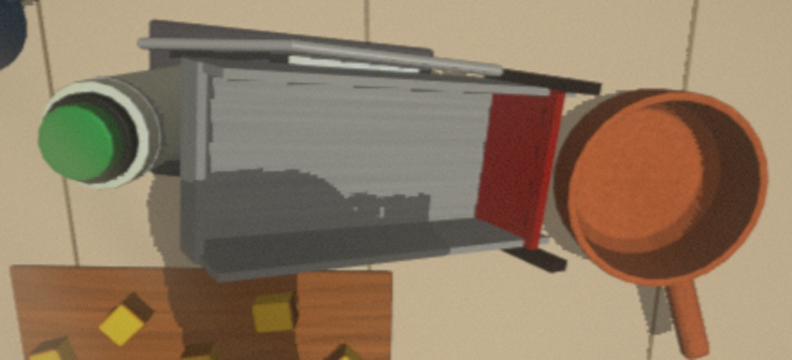

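```bash
sed -i 's/(22,110,50),(40,255,255)/(20,130,25),(42,255,255)/' cheese.py; python3 - <<'E'
from cheese import *
from scipy.optimize import least_squares
A=np.load("w1.npy"); C=(np.array(bot.calibration("wrist")["mtx"]),A[:,:3],A[:,3])
for c in cheeses(C,cv2.imread("pics/w1.png")[:,:,::-1]): print(np.array(c))
A=np.load("w2.npy"); C=(C[0],A[:,:3],A[:,3])
f=lambda u,v:(60+u/1.8,70+v/1.8)
uv=np.array([f(563,92),f(533,248),f(492,93),f(476,218),f(77.5,143)])
ch=np.array([[.04,0,.046],[-.04,0,.046],[.04,0,0],[-.04,0,0]])
def model(v):
    x,y,a,d=v
    P=Ro.from_euler('x',.58).apply(ch)+[0,d+.022*np.cos(.58),.088+.022*np.sin(.58)]
    P=np.vstack([P,[0,.122,.192]]); return Ro.from_euler('z',a).apply(P)+[x,y,0]
r=least_squares(lambda v:(proj(C,model(v))-uv).ravel(),[.61,.126,-.1,-.09]); print(r.x); print(r.fun.reshape(-1,2))
print(onz(C,f(77.5,143),.192))
pot=[(770,180),(557,180),(672,90),(665,285)]
print("pot",onz(C,f(668,187),.068),"handle end",onz(C,f(697,352),.046), [onz(C,f(*p),.068) for p in pot])
np.save("disp.npy",r.x)
E
```

```text
[ 0.4709  0.1881 -1.5421  0.8035]
[ 0.4638  0.3039 -0.8083  0.7646]
[0.4273 0.3654 0.4496 0.7643]
[0.4221 0.2483 0.1345 0.7457]
[0.4201 0.1312 0.8882 0.6742]
[ 0.6162  0.1216 -0.1076 -0.1005]
[[-3.2447  3.8702]
 [-1.1328 -2.9336]
 [ 3.675  -2.8575]
 [ 1.1756  1.0562]
 [-0.0333  0.3118]]
[0.6295 0.2429 0.192 ]
pot [ 0.5812 -0.0837  0.068 ] handle end [ 0.4506 -0.1308  0.046 ] [array([ 0.5859, -0.1497,  0.068 ]), array([ 0.5858, -0.0106,  0.068 ]), array([ 0.6433, -0.0782,  0.068 ]), array([ 0.5124, -0.0905,  0.068 ])]
```

```bash
cat > load.py <<'E'
from cheese import *
x,y,a,d=np.load("disp.npy"); DR=Ro.from_euler('z',a); CR=DR*Ro.from_euler('x',.58)
CO=DR.apply([0,d+.022*np.cos(.58),.088+.022*np.sin(.58)])+[x,y,0]
def chute(p): return CR.apply(p)+CO
def best(pos,cands):
    j0=np.array(bot.read_joint_positions()); l=[]
    for c in cands:
        j=bot.solve_ik(list(pos),c)
        if j is not None: l.append((np.abs(np.array(j)-j0).max(),c))
    return min(l,key=lambda t:t[0])[1] if l else None
def pick(c):
    o=[.65,24][0]; bot.set_gripper(.65,30)
    Q=best([c[0],c[1],.12],[q(c[2]+s*np.pi/2) for s in(-1,1)])
    bot.move_pose([c[0],c[1],.10],Q)
    hit=bot.move_linear([c[0],c[1],.009],speed=.12,until_force=8)
    bot.set_gripper(0,30); w=bot.read_gripper_width()
    bot.move_linear([c[0],c[1],.28],speed=.3); w2=bot.read_gripper_width()
    print("pick",np.array(c),"hit",hit,"w",w,w2); return w2>.15
def place(xo,yo=.128):
    t=DR.as_matrix()[:,0]; tilt=Ro.from_rotvec(.58*t)
    hi,lo=chute([xo,yo,.12]),chute([xo,yo,.010])
    Q=best(lo,[q(a+s*np.pi/2,tilt) for s in(-1,1)])
    print("place",hi,lo,Q is not None)
    bot.move_pose(list(hi),Q); hit=bot.move_linear(list(lo),speed=.12,until_force=6)
    bot.set_gripper(.5); bot.move_linear(list(hi),speed=.25); print("hit",hit,bot.read_clock())
E
python3 - <<'E'
from load import *
c=[0.4201,0.1312,0.8882]
if pick(c):
    place(.018)
    bot.move_pose([0.42,0.25,0.27],q(-np.pi/2)); C,im=shot("w3")
    bot.move_pose([0.6,0.1,0.36],q(-np.pi/2)); C,im=shot("w4")
    a=cv2.imread("pics/w3.png");b=cv2.imread("pics/w4.png"); cv2.imwrite("pics/w34.png",cv2.resize(np.vstack([a,b]),None,fx=.714,fy=.714))
E
```

```text
pick [0.4201 0.1312 0.8882] hit False w 0.27503667145784005 0.2745299948113184
place [0.6297 0.0792 0.2706] [0.6362 0.1391 0.1786] True
hit False 13.3417
```

View pics/w34.png

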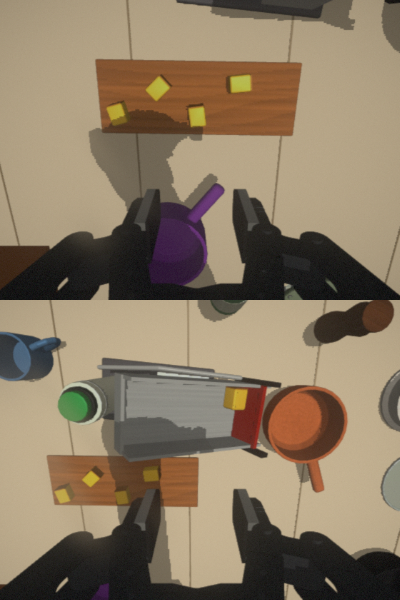

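```bash
python3 - <<'E'
from load import *
sd=-1; n=0
for k in range(6):
    bot.move_pose([0.42,0.25,0.27],q(-np.pi/2)); C,im=shot(f"l{k}")
    l=cheeses(C,im,zone=lambda p:.3<p[0]<.56 and .02<p[1]<.5)
    print(len(l),np.array(l))
    if not l: break
    if pick(max(l,key=lambda c:c[3])[:3]): place(.018*sd); sd=-sd; n+=1
    if n==4: break
bot.set_gripper(.5); bot.move_pose([0.6,0.1,0.36],q(-np.pi/2)); C,im=shot("w5"); bot.camera("side")
E
```

```text
4 [[ 0.4711  0.1885 -1.5388  0.8073]
 [ 0.4621  0.3056 -0.8062  0.7664]
 [ 0.4277  0.3654  0.448   0.7707]
 [ 0.4222  0.2483  0.1382  0.7476]]
pick [ 0.4711  0.1885 -1.5388] hit False w 0.2764499898700746 0.2741719404837896
place [0.5939 0.083  0.2706] [0.6004 0.143  0.1786] True
hit False 24.6167
3 [[ 0.4627  0.3059 -0.8169  0.7668]
 [ 0.4272  0.3656  0.4444  0.772 ]
 [ 0.4231  0.2486  0.1347  0.7493]]
pick [0.4272 0.3656 0.4444] hit False w 0.2766202196789447 0.276154706240551
place [0.6297 0.0792 0.2706] [0.6362 0.1391 0.1786] True
hit False 34.7
2 [[ 0.4641  0.3045 -0.8175  0.7639]
 [ 0.4221  0.2483  0.1345  0.7485]]
pick [ 0.4641  0.3045 -0.8175] hit False w 0.2742643332998507 0.2731714524395787
place [0.5939 0.083  0.2706] [0.6004 0.143  0.1786] True
hit False 43.9
1 [[0.423  0.2484 0.1451 0.7461]]
pick [0.423  0.2484 0.1451] hit False w 0.2700833556817721 0.27245170117065737
place [0.6297 0.0792 0.2706] [0.6362 0.1391 0.1786] True
hit False 53.7833
```

View pics/w5.png

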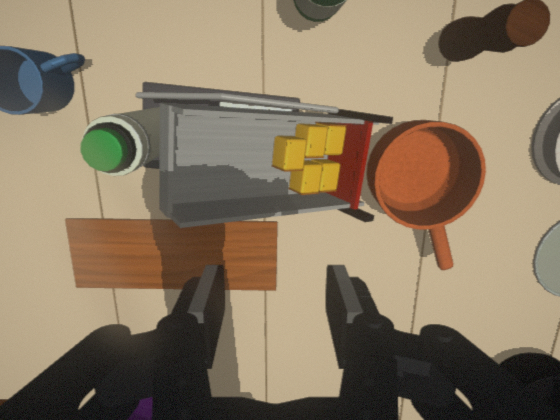

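```bash
cat > pot.py <<'E'
from load import *
def potmask(im):
    hsv=cv2.cvtColor(im,cv2.COLOR_RGB2HSV); m=cv2.inRange(hsv,(3,110,40),(14,255,255))
    return m
def fitpot(C,im,v0,z0=0.,win=60):
    m=potmask(im); th=np.linspace(0,2*np.pi,60)
    cs=np.c_[np.cos(th),np.sin(th)]
    rim=np.c_[.066*cs,0*th+.068]; foot=np.c_[.052*cs,0*th]
    hd=np.array([[a,b,c] for a in(-.06,-.137) for b in(-.01,.01) for c in(.038,.054)])
    T=lambda P,v:Ro.from_euler('z',v[2]).apply(P)+[v[0],v[1],z0]
    roi=hullmask(C,T(np.vstack([rim*1.25,hd*1.2+[0,0,0]]),v0),m.shape)>0
    M=((m>0)&roi).astype(float)
    def f(v):
        h=np.maximum(hullmask(C,T(np.vstack([rim,foot]),v),m.shape),hullmask(C,T(hd,v),m.shape))
        return -np.minimum(h,M).sum()/np.maximum(h,M).sum()
    v0=np.array(v0,float); r=minimize(f,v0,method="Nelder-Mead",options=dict(initial_simplex=[v0,v0+[.01,0,0],v0+[0,.01,0],v0+[0,0,.15]],maxiter=150))
    return r.x,-r.fun
E
python3 - <<'E'
from pot import *
# w5 was taken from the present pose
C=cam("wrist",(R(),np.array(bot.read_position()))); im=cv2.imread("pics/w5.png")[:,:,::-1]
v,i=fitpot(C,im,[.5815,-.082,.35]); print(v,i)
lip=DR.apply([0,d,0])+[x,y,0]; tgt=DR.apply([0,d-.05,0])+[x,y,0]; print("lip",lip,"target",tgt)
np.save("pot0.npy",v)
E
```

```text
[ 0.5785 -0.0809  0.3826] 0.9317131717334295
lip [0.6054 0.0217 0.    ] target [ 0.6   -0.028  0.   ]
```

```bash
cat >> pot.py <<'E'
def grip_xy(v): return np.array(v[:2])-.105*np.array([np.cos(v[2]),np.sin(v[2])])
def grab_pot(v,z=0.):
    bot.set_gripper(.6,110); g=grip_xy(v)
    Q=best([*g,z+.12],[q(v[2]+s*np.pi/2) for s in(-1,1)])
    bot.move_pose([*g,z+.15],Q); print("hit",bot.move_linear([*g,z+.027],speed=.12,until_force=8))
    bot.set_gripper(0,110); print("w",bot.read_gripper_width())
E
python3 - <<'E'
from pot import *
v=np.load("pot0.npy"); t=DR.apply([0,d-.05,0])+[x,y,0]; dl=t[:2]-v[:2]
grab_pot(v); g=grip_xy(v); p0=bot.read_position()
bot.move_linear([*p0[:2],p0[2]+.008],speed=.05); print(bot.read_ft_force())
bot.move_linear([p0[0]+dl[0],p0[1]+dl[1],p0[2]+.008],speed=.08)
print(bot.move_linear([p0[0]+dl[0],p0[1]+dl[1],p0[2]-.001],speed=.03,until_force=5))
bot.set_gripper(.6); p=bot.read_position(); bot.move_linear([p[0],p[1],.2],speed=.25)
bot.move_pose([0.55,0.05,0.36],q(-np.pi/2)); C,im=shot("w6"); r=fitpot(C,im,[t[0],t[1],v[2]]); print(r,t,bot.read_clock())
np.save("pot1.npy",r[0])
E
```

```text
hit False
w 0.21377608352256625
[-0.0174  0.3138 -5.0411]
True
(array([ 0.5984, -0.0296,  0.3919]), np.float64(0.9024050961957439)) [ 0.6   -0.028  0.   ] 66.3583
```

View pics/w6.png

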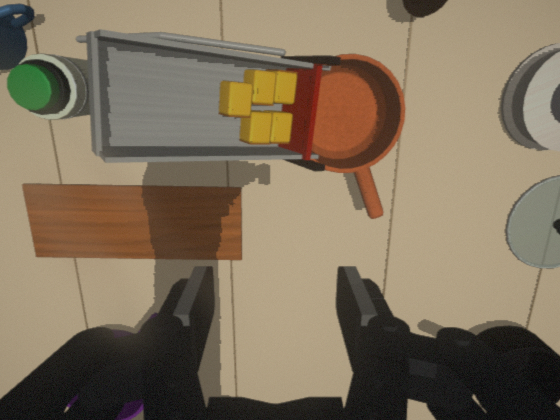

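```bash
python3 - <<'E'
from pot import *
C=cam("wrist",(R(),np.array(bot.read_position()))); im=cv2.imread("pics/w6.png")
print("capB",onz(C,(32,87),.192), "model",DR.apply([0,.122,.192])+[x,y,0])
cap=DR.apply([0,.122,.192])+[x,y,0]
bot.set_gripper(0,40)
Q=best(cap+[0,0,.02],[q(a+s*np.pi/2) for s in(-1,0,1)])
bot.move_pose([cap[0],cap[1],.26],Q); bot.move_linear([cap[0],cap[1],.205],speed=.1)
f0=np.array(bot.read_ft_force())
h=bot.move_linear([cap[0],cap[1],.182],speed=.008,until_force=6)
print("half",h,bot.read_position(),np.array(bot.read_ft_force())-f0,bot.read_clock())
bot.wait(.6); print(bot.read_position(),np.array(bot.read_ft_force())-f0)
E
```

```text
capB [0.6298 0.2414 0.192 ] model [0.6293 0.2429 0.192 ]
half True [0.6293 0.2429 0.1861] [-0.4667 -0.9398  4.7667] 70.7917
[0.6293 0.2429 0.1861] [-0.8882 -0.3827  5.287 ]
```

```bash
python3 - <<'E'
from pot import *
bot.wait(1.0); p=bot.read_position(); f0=np.array(bot.read_ft_force()); print(f0)
h=bot.move_linear([p[0],p[1],.1775],speed=.02,until_force=20)
print(h,bot.read_position(),np.array(bot.read_ft_force()))
bot.wait(2.5); print(np.array(bot.read_ft_force()))
cv2.imwrite("pics/rel.png",bot.camera("scene")[:,:,::-1])
bot.move_linear([p[0],p[1],.26],speed=.1)
bot.set_gripper(.4); bot.move_pose([0.55,0.0,0.36],q(-np.pi/2)); C,im=shot("w7")
r=fitpot(C,im,np.load("pot1.npy")); print(r,bot.read_clock()); np.save("pot2.npy",r[0])
E
```

```text
[ 0.0829 -0.0577  5.4477]
False [0.6294 0.2429 0.1799] [-4.3806 -1.9151 14.0021]
[-4.6    -1.0566 14.2518]
(array([ 0.599 , -0.0291,  0.3874]), np.float64(0.6767428911890816)) 78.0083
```

View pics/w7.png

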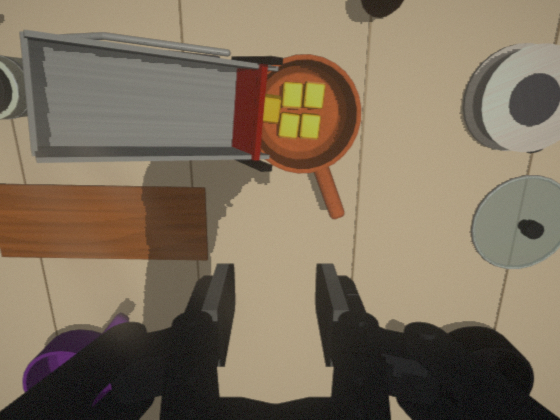

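```bash
python3 - <<'E'
from pot import *
bot.move_pose([0.5,-0.2,0.36],q(-np.pi/2)); C,im=shot("w8"); np.save("w8.npy",np.hstack([C[1],C[2][:,None]]))
for t in("burner","lid"): 
  for b in bot.search_frame("wrist",t):
    l,tp,w,h=b["bbox"]; print(t,b["bbox"],b["confidence"],onz(C,(l+w/2,tp+h/2),.04 if t=="burner" else .004))
E
```

```text
burner [309.2, 0.0, 116.7, 110.8] 0.82 [ 0.6149 -0.3047  0.04  ]
lid [469.7, 100.1, 90.3, 105.2] 0.86 [ 0.4975 -0.518   0.004 ]
lid [334.9, 137.8, 101.9, 96.8] 0.58 [ 0.4513 -0.3506  0.004 ]
```

View pics/w8.png

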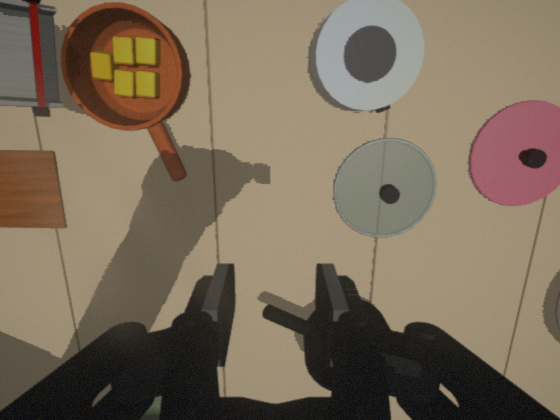

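```bash
python3 - <<'E'
from pot import *
A=np.load("w8.npy"); C=(np.array(bot.calibration("wrist")["mtx"]),A[:,:3],A[:,3])
B=onz(C,(370,53.5),.04); print("burner",B,onz(C,(316,53),.04)-onz(C,(424,53),.04))
print("lid",onz(C,(385,188),.006),"knobtop",onz(C,(390,193),.032))
im=cv2.imread("pics/w8.png")[:,:,::-1]; r=fitpot(C,im,np.load("pot2.npy")); print(r)
v=np.load("pot1.npy"); v[:2]=(v[:2]+r[0][:2])/2 if r[1]>.6 else v[:2]; print(v)
B=B[:2]
bot.set_gripper(.6,110)
grab_pot(v); p=np.array(bot.read_position())
bot.move_linear([p[0],p[1],p[2]+.006],speed=.05)
bot.move_linear([p[0]-.008,p[1]-.09,p[2]+.008],speed=.08)
bot.move_linear([p[0]-.008,p[1]-.09,p[2]+.075],speed=.08)
# new yaw: handle towards robot and +y; rotate stepwise with linear moves
Q0=R(); off=p[:2]-v[:2]; yn=-.55; dy=yn-v[2]
c0=v[:2]+[-.008,-.09]
for s in np.linspace(0,1,5)[1:]:
    rr=Ro.from_euler('z',dy*s); w=(rr*Ro.from_matrix(Q0)).as_quat()
    c=c0+(B-c0)*s; g=c+rr.apply([*off,0])[:2]
    bot.move_linear([*g,p[2]+.075],speed=.1,rotation=[w[3],w[0],w[1],w[2]])
print(bot.read_ft_force(),bot.read_gripper_width(),bot.read_position(),bot.read_clock())
cv2.imwrite("pics/side3.png",bot.camera("side")[120:320,200:440,::-1].repeat(3,0).repeat(3,1))
E
```

```text
burner [ 0.6169 -0.3074  0.04  ] [-0.      0.1233  0.    ]
lid [ 0.4493 -0.3491  0.006 ] knobtop [ 0.4494 -0.3484  0.032 ]
(array([ 0.5986, -0.0332,  0.3359]), np.float64(0.6931650533076122))
[ 0.5985 -0.0314  0.3919]
hit False
w 0.21081548849345785
[-0.3908  0.9376 -6.3331] 0.21086394838057332 [ 0.5268 -0.2514  0.1023] 86.2167
```

View pics/side3.png

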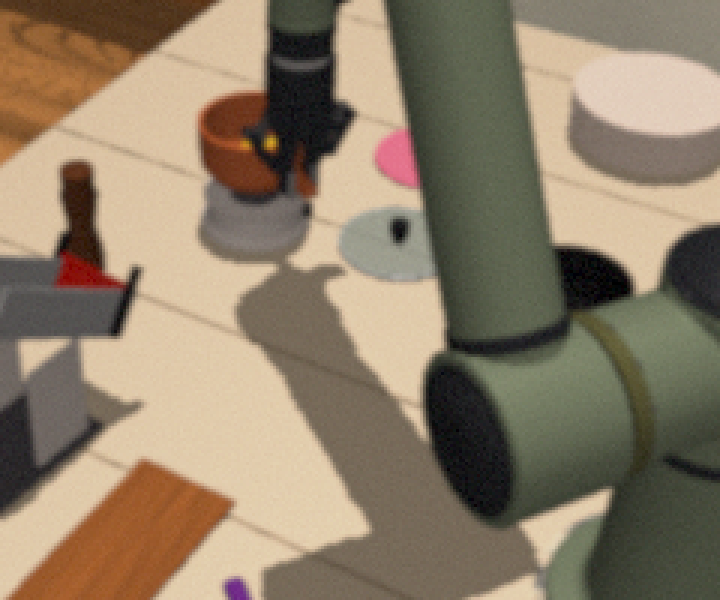

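```bash
python3 - <<'E'
from pot import *
p=bot.read_position()
print(bot.move_linear([p[0],p[1],.064],speed=.03,until_force=4),bot.read_position())
bot.set_gripper(.6); p=bot.read_position(); bot.move_linear([p[0],p[1],.2],speed=.2)
bot.move_pose([0.48,-0.3,0.36],q(-np.pi/2)); C,im=shot("w9"); np.save("w9.npy",np.hstack([C[1],C[2][:,None]]))
r=fitpot(C,im,[.6169,-.3074,-.55],z0=.04); print(r,bot.read_clock()); np.save("pot3.npy",r[0])
E
```

```text
True [ 0.5264 -0.2512  0.0679]
(array([ 0.6171, -0.3056, -0.5485]), np.float64(0.6682790389942322)) 89.3417
```

View pics/w9.png

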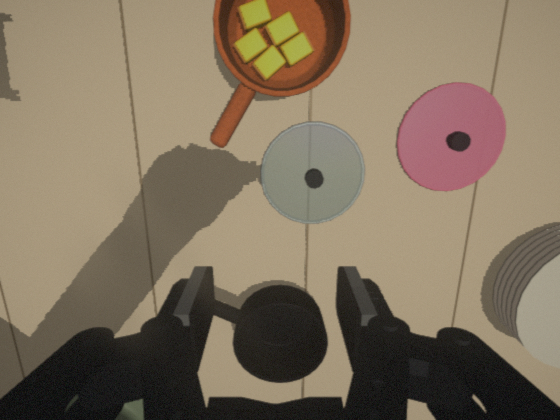

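```bash
python3 - <<'E'
from pot import *
bot.move_pose([0.54,-0.3,0.36],q(-np.pi/2)); C,im=shot("w10")
r=fitpot(C,im,np.load("pot3.npy"),z0=.04); print(r)
# rim outer hull -> ellipse fit excluding handle
v=r[0]; A=np.load("w9.npy"); C9=(C[0],A[:,:3],A[:,3])
K=onz(C9,(314,178),.032); L=onz(C9,(313,172),.006); print("knob",K,"lid",L)
g=(K+L)[:2]/2
bot.set_gripper(.55,40)
Q=best([*g,.1],[q(s) for s in(-np.pi/2,0,np.pi/2)]); 
bot.move_pose([*g,.13],Q); print(bot.move_linear([*g,.012],speed=.08,until_force=6),bot.read_position())
bot.set_gripper(0,40); print("w",bot.read_gripper_width())
bot.move_linear([*g,.2],speed=.15); print(bot.read_gripper_width(),bot.read_ft_force(),bot.read_clock())
np.save("g.npy",[*g,*v])
E
```

```text
(array([ 0.6148, -0.3059, -0.5539]), np.float64(0.7453029968794445))
knob [ 0.4482 -0.3489  0.032 ] lid [ 0.4503 -0.35    0.006 ]
False [ 0.4496 -0.3498  0.0125]
w 0.26079721935996647
0.25935600945929976 [-0.4482 -0.0356 -1.109 ] 94.3167
```

View pics/w10.png

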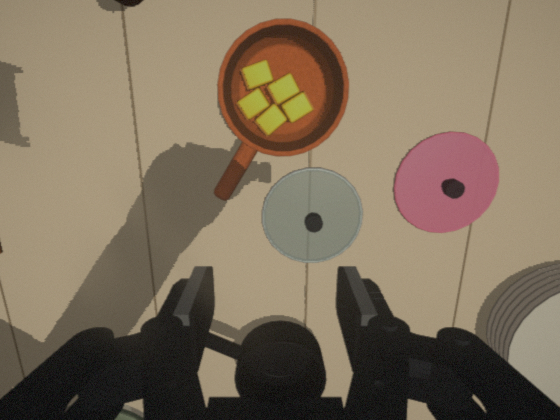

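```bash
python3 - <<'E'
from pot import *
g=np.load("g.npy"); v=g[2:]
K=np.array(bot.calibration("wrist")["mtx"]); he=np.array(bot.calibration("wrist")["hand_eye"])
w=q(-np.pi/2); T=np.eye(4); T[:3,:3]=Ro.from_quat([w[1],w[2],w[3],w[0]]).as_matrix(); T[:3,3]=[.54,-.3,.36]; T=T@he
e=onz((K,T[:3,:3],T[:3,3]),(283.3,88),.108); print(e,v)
t=(e[:2]+v[:2])/2
bot.move_linear([*t,.2],speed=.15); bot.move_linear([*t,.135],speed=.1)
print(bot.move_linear([*t,.114],speed=.02,until_force=2.5),bot.read_position())
bot.set_gripper(.5); bot.move_linear([*t,.2],speed=.15)
bot.move_pose([0.54,-0.25,0.38],q(-np.pi/2)); C,im=shot("w11")
for b in bot.search_frame("wrist","lid"):
    l,tp,ww,h=b["bbox"]; print(b["bbox"],b["confidence"],onz(C,(l+ww/2,tp+h/2),.114))
print(bot.read_clock()); s=bot.camera("side")[120:320,200:440,::-1]
cv2.imwrite("pics/fin.png",np.vstack([cv2.imread("pics/w11.png")[:300],cv2.resize(s[:125],(560,292),interpolation=cv2.INTER_CUBIC)]))
E
```

```text
[ 0.6189 -0.3086  0.108 ] [ 0.6148 -0.3059 -0.5539]
True [ 0.6168 -0.3072  0.1208]
[261.2, 19.3, 135.7, 138.3] 0.68 [ 0.6179 -0.3058  0.114 ]
[421.9, 128.4, 101.6, 97.1] 0.67 [ 0.5243 -0.4691  0.114 ]
99.0833
```

View pics/fin.png

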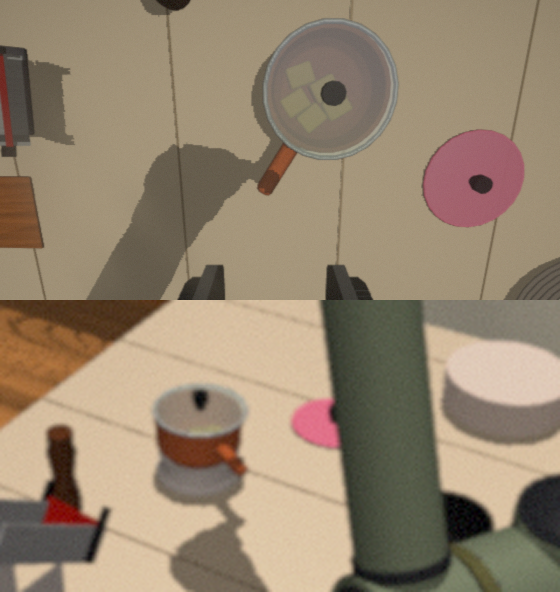

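```bash
python3 -c "
from cell import bot
bot.wait(.5); bot.close_job()"
```

```text
the job is handed in; nothing more can be done
```

I completed the whole sequence and handed the job in at about 100 s of the 210 s allowed. No verdict was reported.

- **Loading and release:** I loaded all five chunks behind the gate and stood the caquelon about 51 mm beyond the lip. I held the button at its halfway stop (tool at 0.186 m, about 5 N) for roughly 1.6 s. I then pressed it fully down (0.180 m, about 14 N) for 2.5 s. All five chunks landed in the pot, so none had to be put in by hand.
- **Final placing:** I set the caquelon on the burner and put the glass lid on it. In the last pictures:
  - The pot was within about 3 mm of the burner centre.
  - The lid was within about 4 mm of the pot's centre and looked level.
  - The gripper was clear of everything.
- **Checks that were weak or disagreed:**
  - Two measurements of the pot's final centre differed by about 5 mm, so I placed the lid at their mean.
  - Chunk outline fits overlapped by only about 0.7 to 0.8, and the chute fit was off by up to 4 pixels, but every grasp and placing held.
  - That the button sprang back up was not checked in a picture; I lifted the tool well clear of it.
  - The pepper mill, bottle and cup were never approached, and I did not measure them again at the end.

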